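# Pack the sampling caddy and leave the look-alikes

## Task

Pack the grey sampling caddy: stand the red-capped vial in the red liner and the green-capped vial in the green liner, stand the orange-capped bottle in the caddy's square bay with the black mat, and lay the red marker along the two black saddles, centred on them. The white-capped vial, the blue-capped bottle and the blue marker do not belong: leave them standing or lying where they are. Everything packed must sit fully down, upright (the marker level), and be let go.

Things in the scene. Friction and masses are not known exactly. Their poses are not given: they have to be found in the camera images.
- caddy: fixed grey tray, 160 (x) x 200 (y) mm, walls 20 mm high; origin under its centre, z up. Square bay with black mat: 84 x 80 mm inside, centre x -34, y -56, floor z 4 mm; the empty bay beside it is spare. Two black saddles at x +45 and x -45, y +66: the marker lies along x over both, on z 20 mm, between lips 28 mm apart up to z 30 mm; finger room between the saddles. Liners at the back (+x)
- red_liner: red open square cup fixed in the caddy, turned as the caddy, 54 x 54 x 24 mm outside, 44 x 44 mm inside, floor 5 mm thick; origin under its centre (4 mm above the worktop)
- green_liner: the same cup in green; which of the two rear places is red and which green changes
- red_vial: white vial with red screw cap, standing, 54 mm high; body 22 mm in diameter up to 42 mm, cap 18 mm in diameter above; origin under its centre, z up; about 20 g; grasp the body at about 40 mm
- green_vial: the same vial with green cap
- white_vial: the same vial with white cap; does not belong, leave it
- orange_bottle: clear round bottle with orange screw cap, standing, 104 mm high; body 56 mm in diameter, cap 46 mm in diameter from 75 mm to 104 mm; origin under its centre, z up; about 0.2 kg; the cap is fixed and can be grasped
- blue_bottle: the same bottle with blue cap; does not belong, leave it
- red_marker: white felt marker with red cap, lying, 133 mm long (its y), 12 mm wide (its x), 12 to 14 mm high; origin under its middle, z up; about 20 g; does not roll
- blue_marker: the same marker with blue cap; does not belong, leave it

How it is judged:
At the end, for the whole second after the job is handed in: Each vial stands in the liner of its colour (within 17 mm of centre), the orange-capped bottle in its bay (18 mm in x, 16 mm in y), the red marker lies in both saddles (17 mm along, 12 mm across); white vial, blue bottle and blue marker upright within 20 mm of their starts; all released, at rest (horizontal distance between red_vial and red_liner below 0.017 m and angle between each of red_vial, green_vial, white_vial, blue_bottle, blue_marker's own z axis and vertical below 0.15 rad and z of red_vial in the frame of red_liner between -0.002 and 0.012 m and horizontal distance between green_vial and green_liner below 0.017 m and z of green_vial in the frame of green_liner between -0.002 and 0.012 m and x of orange_bottle in the frame of caddy between -0.052 and -0.016 m and y of orange_bottle in the frame of caddy between -0.072 and -0.04 m and z of orange_bottle in the frame of caddy between 0 and 0.01 m and angle between orange_bottle's own z axis and vertical below 0.12 rad and x of red_marker in the frame of caddy between -0.017 and 0.017 m and y of red_marker in the frame of caddy between 0.054 and 0.078 m and z of red_marker in the frame of caddy between 0.016 and 0.024 m and angle between the y axis of red_marker and the x axis of caddy, either way round below 0.2 rad and linear speed of each of red_vial, green_vial, orange_bottle, red_marker below 0.02 m/s and distance of each of white_vial, blue_bottle, blue_marker from where it was at the start of the episode below 0.02 m); the robot touches nothing.
It fails at once if a look-alike that does not belong is moved or knocked over (distance of any of white_vial, blue_bottle, blue_marker from where it was at the start of the episode above 0.03 m).
It also fails if it takes over 99 s, if anything falls off the work surface, if the arm or the gripper's body presses on something with over 40 N, if the wrist force passes 120 N, or if a joint passes its speed limit or range.

## Robot

A 7-joint arm with a two-finger parallel gripper is mounted at the origin on a cart in front of the work surface, level with it; the furniture and walls round the work are solid. World frame = base frame: x ahead of the robot, y to its left, z up, the work surface at z = 0. Lengths are in m, angles in rad, forces in N, time in s.
With the tool pointing down it reaches from about 0.4 to 0.85 m from the base axis. Payload 4.5 kg.
Tool frame: the origin (TCP) lies on the centre line of the jaws, within the pads' length; the fingertips stand 17 mm ahead of it and the grasp point (between the pads) lies 2 mm behind it (r.tip_reach is the distance from the TCP to the fingertips, in m); z points along the fingers, y is the line along which they close (so a half turn about z gives the same grasp; the last joint's range is limited). The gripper opens to 88 mm and grips with 3 to 60 N. Pads are 18 mm wide; open, the fingers measure 123 mm over their backs; the gripper's body (75 mm by 187 mm) begins 45 mm behind the grasp point.
Start: joints at [-1.224, 0.689, -0.195, 1.565, 0.157, 0.902, -0.215], TCP at [0.192, 0.595, 0.256] pointing down, gripper open.
Joint ranges: [-3.01, 3.01], [-0.46, 2.08], [-1.47, 1.51], [0.13, 2.56], [-1, 4.14], [0.04, 2.09], [-2.66, 2.66]. Speed limits (rad/s): [2.57, 2.57, 3.14, 3.14, 3.14, 3.14, 3.14].

## Interface

Orientations are given as a unit quaternion [x, y, z, w].
In Python, from plant import r gives the robot as it stands.
- The arm moves only by the tool step_arm, never from a script. Its argument "steps" is a list of rows, each a list of 7 numbers: the shift along the tool's x, y, z in cm, then the turn, a rotation vector about the tool's x, y, z in degrees, then the gripper's target within -1 to 1 (shut at 1, half-way at 0, fully open at -1). A call has 1 to 8 rows; each row shifts and turns the commanded pose from where the row before left it, along the tool's axes as they then stand; what a row does not reach is not made up. A row lasts 1/8 s, in which the tool goes at most 62.5 mm and 10.7 degrees, less where a joint would pass 70% of its speed; a pose out of reach is approached as far as the arm can. A call with a gripper value outside its range is refused whole. The fingers move at their own pace and stop on an object; "force" is the grip in N (left out, the last holds). Time passes only in rows, so rows that do not move let the fingers close. It gives the time, the measured TCP pose, the force, the opening and the grip force at its end, in the units of the state.
- r.get_state(): the state, without advancing time (a new reading comes with each control period).
- r.snapshot(name): name is "scene" or "top" or "wrist"; returns a dict with "pixels" (400x640x3 uint8, red, green, blue), "fx", "fy", "cx", "cy" (pixels), "cam_to_world" (4x4, takes a point from camera to world coordinates). Camera axes: x right, y down, z forward; pixel columns grow to the right and rows downward; lengths in m; the calibration is good to about 2 mm. A picture is of the moment at which its call begins. There is no depth.
- r.finish_job(): hands the job in; it is judged then, once.
The state is a dict: "clock": time; "q": joint angles; "qd": joint speeds; "joint_torque": joint torques, N m; "tool_pos": TCP position; "eef_rot": TCP orientation; "contact_force": force on the tool from outside, world axes, zero at the start; "moment": the same for the moment, N m; "opening": opening from 0.0 (shut) to 1.0 (fully open); "finger_force": force on a finger pad.
Only numpy, scipy, OpenCV 4.12 (cv2) and the standard library are available. Lean on these libraries where they do the work, as an engineer would, in place of code of your own. Each camera call takes 0.05 s, during which the arm holds its last target. There are 200 camera calls.

## Working session

There is one attempt and no reset: what is moved stays moved. The work goes in short steps, Python scripts to look and compute and a tool call to move; the robot and the scene stay as the last step left them, time stands still between calls to the robot, and variables do not carry over. Pictures are saved under pics/ and viewed, at most 14 in all, crops included, and the job is handed in when it is done.

Besides the shell and the picture viewer there is one more tool, called after "Call:" as name(argument=value, ...), one argument or row to a line, values as JSON. step_arm: Moves the arm, as the interface text tells. Its arguments: {"type":"object","properties":{"steps":{"type":"array","items":{"type":"array","items":{"type":"number"}}},"force":{"type":"number"}},"required":["steps"]}

```bash
mkdir -p pics; ls; python3 - <<'E'
from plant import r
import cv2,numpy as np
for n in("top","scene"):
    s=r.snapshot(n); cv2.imwrite(f"pics/{n}0.png",s["pixels"][:,:,::-1]); print(n,s["fx"],s["fy"],s["cx"],s["cy"]);print(np.round(s["cam_to_world"],4).tolist())
st=r.get_state(); print(st["clock"],st["tool_pos"],st["eef_rot"],st["opening"],r.tip_reach)
E
```

```text
pics
top 449.0718209724085 449.0718209724085 321.49727685625857 203.7068153144227
[[0.009, -0.9821, 0.1881, 0.3655], [-1.0, -0.0088, 0.002, -0.0802], [-0.0003, -0.1881, -0.9822, 1.1532], [0.0, 0.0, 0.0, 1.0]]
scene 368.94934378241794 368.94934378241794 325.3458365255802 202.28248054140656
[[0.8995, -0.2187, 0.3782, 0.2086], [-0.4366, -0.4221, 0.7944, -0.8282], [-0.0141, -0.8798, -0.4752, 0.4866], [0.0, 0.0, 0.0, 1.0]]
0.1 [0.1922114  0.59415521 0.25501068] [ 1.55718106e-01  9.87801199e-01 -8.12011246e-04 -6.35584271e-05] 0.9999561608283632 0.017
```

View pics/top0.png

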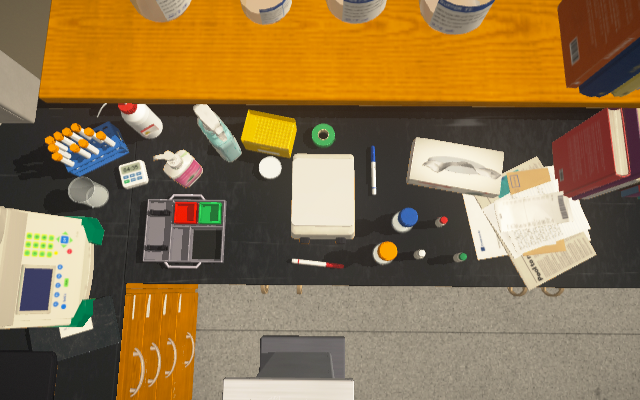

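View pics/scene0.png

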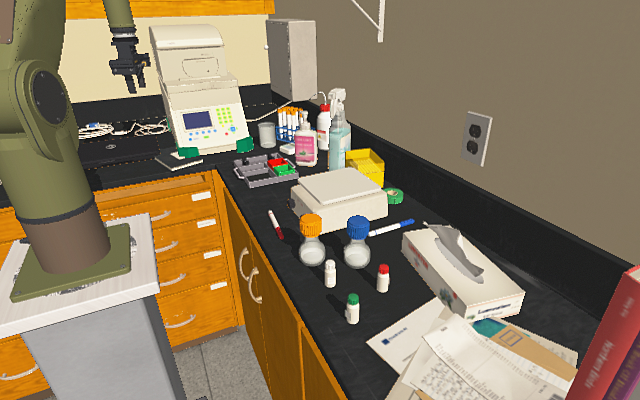

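Top view: the caddy is at about (185,230), with the red liner at (187,212), the green liner at (210,212) and the mat bay at (207,246). The red marker is at (318,264) and the orange bottle at (385,252). Red vial is at (441,221) and green vial at (460,257). Look-alikes are white vial (420,253), blue bottle (405,218) and blue marker (373,170). The balance and the tissue box stand close by, so I'll measure their heights too.

```bash
cat > h.py <<'E'
from plant import r
import cv2,numpy as np
def ray(s,u,v):
    T=s["cam_to_world"]; d=T[:3,:3]@np.array([(u-s["cx"])/s["fx"],(v-s["cy"])/s["fy"],1]); return T[:3,3],d/np.linalg.norm(d)
def onz(s,u,v,z):
    o,d=ray(s,u,v); return o+d*(z-o[2])/d[2]
def two(s1,p1,s2,p2):
    o1,d1=ray(s1,*p1);o2,d2=ray(s2,*p2)
    A=np.array([d1,-d2]).T; t=np.linalg.lstsq(A,o2-o1,rcond=None)[0]
    a=o1+d1*t[0];b=o2+d2*t[1]; return (a+b)/2,np.linalg.norm(a-b)
H={"red":[(0,6),(172,180)],"orange":[(10,20)],"green":[(50,85)],"blue":[(100,125)]}
def blobs(s,c,roi,smin=130,vmin=60,amin=15):
    x0,y0,x1,y1=roi; h=cv2.cvtColor(np.ascontiguousarray(s["pixels"]),cv2.COLOR_RGB2HSV)
    m=np.zeros(h.shape[:2],np.uint8)
    for a,b in H[c]: m|=cv2.inRange(h,(a,smin,vmin),(b,255,255))
    k=np.zeros_like(m);k[y0:y1,x0:x1]=m[y0:y1,x0:x1]
    n,l,st,ce=cv2.connectedComponentsWithStats(k)
    return [(np.round(ce[i],1),st[i].tolist(),l==i) for i in range(1,n) if st[i][4]>=amin]
E
python3 - <<'E'
from h import *
t=r.snapshot("top");s=r.snapshot("scene")
for nm,c,rt,rs,z in[("rvial","red",(430,210,455,232),(370,255,400,280),.048),("gvial","green",(445,245,475,270),(340,285,365,310),.048),("obot","orange",(365,235,405,270),(295,210,325,240),.09),("bbot","blue",(390,200,425,235),(340,210,375,245),.09),("rmark","red",(320,255,350,275),(255,200,290,250),.007),("bmark","blue",(365,140,385,200),(380,215,420,240),.007),("rliner","red",(170,195,200,228),(265,150,300,170),.02),("gliner","green",(197,195,225,228),(265,155,300,185),.02)]:
    a=blobs(t,c,rt);b=blobs(s,c,rs)
    if not a or not b: print(nm,len(a),len(b));continue
    a=max(a,key=lambda q:q[1][4]);b=max(b,key=lambda q:q[1][4])
    p,e=two(t,a[0],s,b[0]); print(nm,a[0],a[1],b[0],"two",p.round(3),round(e,4),"onz",onz(t,*a[0],z).round(4))
def crop(i,x0,y0,x1,y1,k): return cv2.resize(i["pixels"][y0:y1,x0:x1,::-1],None,fx=k,fy=k,interpolation=cv2.INTER_CUBIC)
A=crop(t,280,150,510,290,3.4); B=crop(t,95,185,240,275,4)
cv2.imwrite("pics/c1.png",A);cv2.imwrite("pics/c2.png",B);cv2.imwrite("pics/c3.png",crop(s,250,140,530,350,2.8))
E
```

```text
rvial [443.5 219.6] [440, 216, 8, 8, 49] [383.5 268.5] two [ 0.539 -0.381  0.05 ] 0.0002 onz [ 0.5395 -0.3819  0.048 ]
gvial [463.  256.1] [460, 253, 7, 7, 36] [352.8 298.6] two [ 0.449 -0.425  0.05 ] 0.0008 onz [ 0.4494 -0.4259  0.048 ]
obot [387.  250.6] [377, 241, 21, 20, 311] [310.2 225. ] two [ 0.457 -0.234  0.087] 0.0016 onz [ 0.4576 -0.2338  0.09  ]
bbot [407.9 216.9] [398, 208, 20, 19, 291] [357.7 227.1] two [ 0.539 -0.286  0.087] 0.0008 onz [ 0.5387 -0.2854  0.09  ]
rmark [334.  265.1] [326, 262, 18, 7, 83] [279.4 232.8] two [ 0.427 -0.111  0.005] 0.0002 onz [ 0.4269 -0.111   0.007 ]
bmark [372.5 153.2] [371, 146, 4, 15, 57] [406.6 222.1] two [ 0.723 -0.212  0.007] 0.0007 onz [ 0.7227 -0.2121  0.007 ]
rliner [185.8 212.5] [174, 202, 25, 22, 519] [275.9 162.1] two [0.554 0.268 0.026] 0.0036 onz [0.5564 0.2693 0.02  ]
gliner [209.8 212.5] [198, 202, 24, 22, 493] [283.5 169.6] two [0.556 0.208 0.022] 0.0008 onz [0.5569 0.2078 0.02  ]
```

View pics/c1.png

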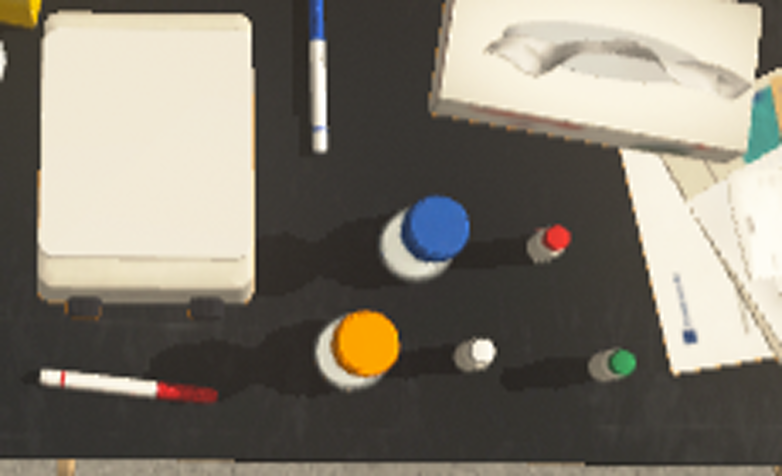

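View pics/c2.png

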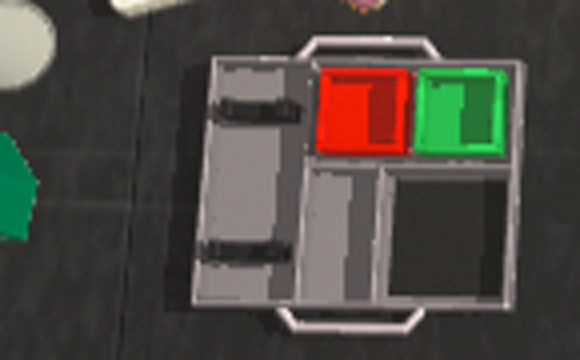

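View pics/c3.png

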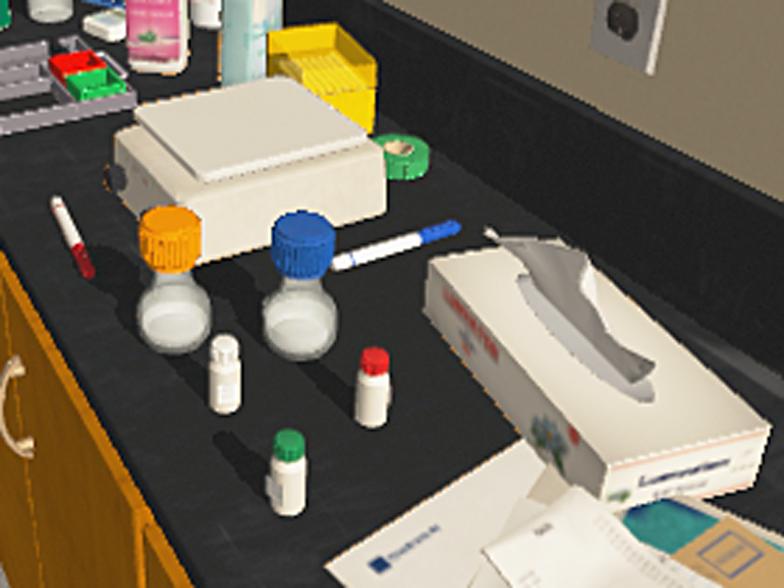

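Crops: the caddy rim corners in the top view (c2) are at (212,58), (522,62), (512,305) and (193,305). The balance pan's near corner is at c1 (250,255) / c3 (208,178). The tissue box's front top edge runs c1 (440,97)–(745,152) / c3 (427,262)–(607,468).

```bash
python3 - <<'E'
from h import *
t=r.snapshot("top");s=r.snapshot("scene")
f1=lambda x,y:(280+x/3.4,150+y/3.4); f2=lambda x,y:(95+x/4,185+y/4); f3=lambda x,y:(250+x/2.8,140+y/2.8)
for n,a,b in[("pan",(250,255),(208,178)),("boxL",(440,97),(427,262)),("boxR",(745,152),(607,468))]:
    p,e=two(t,f1(*a),s,f3(*b));print(n,p.round(3),round(e,4))
print("balance front low edge @.05",onz(t,*f1(250,292),.05).round(3))
C=np.array([onz(t,*f2(*p),.02)[:2] for p in[(212,58),(522,62),(512,305),(193,305)]]);print(C.round(3).tolist(),C.mean(0).round(4))
for i,j in[(3,0),(2,1)]: 
    d=C[j]-C[i];print("xdir",np.degrees(np.arctan2(d[1],d[0])).round(1),np.linalg.norm(d).round(3))
for i,j in[(1,0),(2,3)]:
    d=C[j]-C[i];print("ydir",np.degrees(np.arctan2(-d[0],d[1])).round(1),np.linalg.norm(d).round(3))
# marker
h=cv2.cvtColor(np.ascontiguousarray(t["pixels"]),cv2.COLOR_RGB2HSV)
for n,(x0,y0,x1,y1) in {"red":(285,256,350,274),"blue":(365,140,382,200)}.items():
    w=h[y0:y1,x0:x1]; m=(w[...,2]>90).astype(np.uint8)
    k,l,st,ce=cv2.connectedComponentsWithStats(m,connectivity=8);i=1+st[1:,4].argmax()
    ys,xs=np.nonzero(l==i); P=np.array([onz(t,x+x0,y+y0,.007)[:2] for x,y in zip(xs,ys)])
    c,sz,ang=cv2.minAreaRect((P*1000).astype(np.float32)); vx=cv2.fitLine(P.astype(np.float32),2,0,.01,.01).ravel()
    print(n,np.round(c,1),np.round(sz,1),ang,vx[:2],np.degrees(np.arctan2(vx[1],vx[0])))
E
```

```text
pan [ 0.522 -0.157  0.082] 0.0064
boxL [ 0.643 -0.3    0.049] 0.0013
boxR [ 0.604 -0.524  0.049] 0.0006
balance front low edge @.05 [ 0.497 -0.158  0.05 ]
[[0.589, 0.369], [0.589, 0.169], [0.433, 0.168], [0.431, 0.368]] [0.5107 0.2684]
xdir 0.4 0.158
xdir 0.5 0.155
ydir -0.2 0.2
ydir 0.5 0.2
red [431.3 -68. ] [132.6  13.4] 83.97554779052734 [0.10474384 0.9944992 ] 83.98759
blue [ 677.3 -212.7] [130.8  12.5] 1.3595553636550903 [0.99983895 0.01794567] 1.0282664
```

Call:
step_arm(
  steps=[
    [-1.8, -4.7, 0, 0, 0, 0, 1],
    [-1.8, -4.7, 0, 0, 0, 0, 1],
    [-1.8, -4.7, 0, 0, 0, 0, 1],
    [-1.8, -4.7, 0, 0, 0, 0, 1],
    [-5, -2.3, 0, 0, 0, -3, 1],
    [-5, -2.3, 0, 0, 0, -3, 1],
    [-5, -2.3, 0, 0, 0, -3, 1],
    [-5, -2.3, 0, 0, 0, -3, 1],
  ],
)

```text
clock: 1.3
tool_pos: [0.3772, 0.2569, 0.256]
eef_rot: [0.051, 0.999, 0.0, 0.0]
contact_force: [0.2, 1.4, 0.3]
opening: 0.119
finger_force: 0.0
```

```bash
cat >> h.py <<'E'
from scipy.spatial.transform import Rotation as R
def go(x,y,z,psi=None):
    """print tool-frame cm shift to (x,y,z) after turning to psi, and turn in deg"""
    st=r.get_state(); M=R.from_quat(st["eef_rot"]).as_matrix(); p=st["tool_pos"]
    cur=np.degrees(np.arctan2(M[1,1],M[0,1])); psi=cur if psi is None else psi
    a=np.radians(psi); T=np.array([[-np.sin(a),np.cos(a),0],[np.cos(a),np.sin(a),0],[0,0,-1]])
    print("t",round(st["clock"],2),"pos",p.round(4),"psi",round(cur,1),"tilt",M[2].round(3),"op",round(st["opening"],3),"F",st["contact_force"].round(1),"q",np.round(st["q"],2))
    print("  turn z",round((cur-psi+180)%360-180,1),"shift cm",(T@(np.array([x,y,z])-p)*100).round(2))
E
python3 - <<'E'
from h import *
go(.46,-.065,.1,84)
t=r.snapshot("top");print("edge",onz(t,318,285,0).round(3))
E
```

```text
t 1.3 pos [0.3772 0.2569 0.256 ] psi 84.2 tilt [-0.     0.001 -1.   ] op 0.119 F [0.2 1.4 0.3] q [-0.49  0.48 -0.31  2.05  0.24  0.64  0.51]
  turn z 0.2 shift cm [-11.6  -31.15  15.6 ]
edge [ 0.377 -0.071  0.   ]
```

Call:
step_arm(
  steps=[
    [-2, -4.5, 1, 0, 0, 0, 1],
    [-2, -4.5, 1, 0, 0, 0, 1],
    [-2, -4.5, 2, 0, 0, 0, 1],
    [-2, -4.5, 2, 0, 0, 0, 1],
    [-1.8, -4.5, 3, 0, 0, 0, 1],
    [-1.8, -4.5, 3, 0, 0, 0, 1],
    [0, -4.1, 3.6, 0, 0, 0, 1],
    [0, 0, 0, 0, 0, 0, 1],
  ],
)

```text
clock: 2.35
tool_pos: [0.4571, -0.0669, 0.0976]
eef_rot: [0.055, 0.998, -0.001, -0.003]
contact_force: [0.2, 0.3, 0.6]
opening: 0.003
finger_force: 0.0
```

```bash
python3 - <<'E'
from h import *
go(.46,-.065,.022,84)
s=r.snapshot("wrist");cv2.imwrite("pics/w1.png",s["pixels"][:,:,::-1])
E
```

```text
t 2.35 pos [ 0.4571 -0.0669  0.0976] psi 83.7 tilt [ 0.005 -0.003 -1.   ] op 0.003 F [0.2 0.3 0.6] q [ 0.14  0.78 -0.16  2.17  0.52  0.23  0.98]
  turn z -0.3 shift cm [-0.27  0.22  7.56]
```

View pics/w1.png

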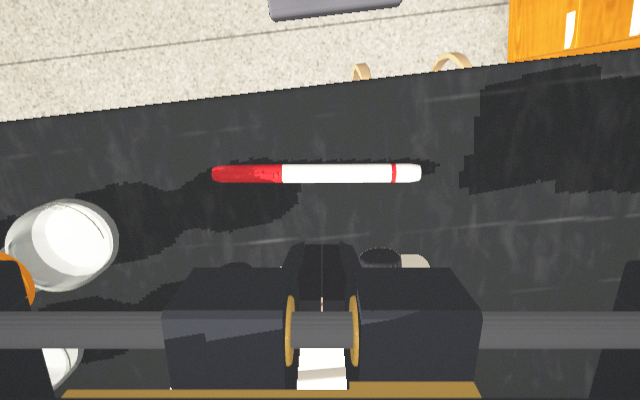

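The wrist view shows the marker from (210,173) to (420,173), with the closed fingertips at about (320,245), clear behind it. I'll lower them and push the marker away from the balance.

Call:
step_arm(
  steps=[
    [-0.3, 0.2, 2.5, 0, 0, 0, 1],
    [0, 0, 2.5, 0, 0, 0, 1],
    [0, 0, 2.5, 0, 0, 0, 1],
    [0.8, 0, 0, 0, 0, 0, 1],
    [0.8, 0, 0, 0, 0, 0, 1],
    [0.8, 0, 0, 0, 0, 0, 1],
    [0.8, 0, 0, 0, 0, 0, 1],
    [0, 0, 0, 0, 0, 0, 1],
  ],
)

```text
clock: 3.4
tool_pos: [0.4384, -0.0578, 0.0286]
eef_rot: [0.05, 0.999, 0.001, -0.003]
contact_force: [-0.2, -0.6, 0.4]
opening: 0.002
finger_force: 0.0
```

Call:
step_arm(
  steps=[
    [-0.5, 0, 0, 0, 0, 0, 1],
    [-0.5, 0, -4, 0, 0, 0, 1],
    [0, 0, -5, 0, 0, 0, 0],
    [0, 0, 0, 0, 0, 0, 0],
  ],
)

```text
clock: 3.9
tool_pos: [0.4572, -0.0636, 0.0811]
eef_rot: [0.055, 0.998, -0.006, 0.013]
contact_force: [-0.1, 0.0, 0.4]
opening: 0.205
finger_force: 0.0
```

```bash
cat >> h.py <<'E'
def marker(s,z=.007,box=(.385,-.16,.48,.03)):
    h=cv2.cvtColor(np.ascontiguousarray(s["pixels"]),cv2.COLOR_RGB2HSV)
    m=((h[...,2]>110)).astype(np.uint8)
    k,l,st,ce=cv2.connectedComponentsWithStats(m)
    for i in range(1,k):
        if st[i][4]<100: continue
        ys,xs=np.nonzero(l==i); sel=slice(None,None,max(1,len(xs)//3000))
        P=np.array([onz(s,x,y,z)[:2] for x,y in zip(xs[sel],ys[sel])])
        c,sz,a=cv2.minAreaRect((P*1000).astype(np.float32)); v=cv2.fitLine(P.astype(np.float32),2,0,.01,.01).ravel()
        if 100<max(sz)<150 and min(sz)<25: print("marker",np.round(c,1),np.round(sz,1),"axis deg",np.degrees(np.arctan2(v[1],v[0])).round(1))
E
python3 - <<'E'
from h import *
go(.41,-.065,.1,-6)
for n in("wrist","top"): print(n); marker(r.snapshot(n))
E
```

```text
t 3.9 pos [ 0.4572 -0.0636  0.0811] psi 83.7 tilt [-0.027 -0.01  -1.   ] op 0.205 F [-0.1  0.   0.4] q [ 0.21  0.82 -0.29  2.2   1.11  0.25  0.38]
  turn z 89.7 shift cm [-0.63 -4.68 -1.89]
wrist
marker [420.7 -67.4] [134.9  12.5] axis deg 85.4
top
marker [1169.4 -490.9] [ 19. 128.] axis deg -89.7
marker [1033.9 -900.4] [ 10.7 106.9] axis deg -51.8
marker [ 677.3 -212.8] [ 10.6 130.8] axis deg 0.0
```

Call:
step_arm(
  steps=[
    [0, 0, -1, 0, 0, 10, 0],
    [0, 0, -1, 0, 0, 10, 0],
    [0, 0, -1, 0, 0, 10, 0],
    [0, 0, 0, 0, 0, 10, 0],
    [0, 0, 0, 0, 0, 10, 0],
    [0, 0, 0, 0, 0, 10, 0],
    [0, 0, 0, 0, 0, 10, 0],
    [0, 0, 0, 0, 0, 10, 0],
  ],
)

```text
clock: 5.0
tool_pos: [0.4546, -0.0637, 0.1082]
eef_rot: [0.685, 0.728, 0.002, 0.012]
contact_force: [1.0, -0.1, 0.1]
opening: 0.503
finger_force: 0.0
```

Call:
step_arm(
  steps=[
    [0, 0, 0, 0, 0, 8, 0.2],
    [0, 0, 0, 0, 0, 0, 0.2],
  ],
)

```text
clock: 5.25
tool_pos: [0.4546, -0.0638, 0.1083]
eef_rot: [0.732, 0.681, 0.002, 0.012]
contact_force: [-0.7, -0.5, -0.1]
opening: 0.397
finger_force: 0.0
```

```bash
python3 - <<'E'
from h import *
go(.4207,-.0674,.06,-4.6)
marker(r.snapshot("wrist"))
E
```

```text
t 5.25 pos [ 0.4546 -0.0638  0.1083] psi -4.1 tilt [-0.013  0.021 -1.   ] op 0.397 F [-0.7 -0.5 -0.1] q [ 0.08  0.76 -0.09  2.2   0.42  0.18 -0.46]
  turn z 0.5 shift cm [-0.63 -3.35  4.83]
marker [330.5  59.1] [ 21.1 101.6] axis deg -6.8
```

Call:
step_arm(
  steps=[
    [-0.3, -1.7, 1.5, 0, 0, 0.5, 0.2],
    [-0.3, -1.7, 1.5, 0, 0, 0, 0.2],
    [0, 0, 1.5, 0, 0, 0, 0.2],
    [0, 0, 0, 0, 0, 0, 0.2],
  ],
)

```text
clock: 5.8
tool_pos: [0.4325, -0.0696, 0.0732]
eef_rot: [0.735, 0.678, -0.001, 0.012]
contact_force: [0.1, 0.2, 0.5]
opening: 0.401
finger_force: 0.0
```

```bash
python3 - <<'E'
from h import *
go(.4207,-.0674,.021,-4.6)
s=r.snapshot("wrist");cv2.imwrite("pics/w2.png",s["pixels"][:,:,::-1])
E
```

```text
t 5.8 pos [ 0.4325 -0.0696  0.0732] psi -4.6 tilt [-0.017  0.017 -1.   ] op 0.401 F [0.1 0.2 0.5] q [ 0.06  0.83 -0.03  2.27  0.98  0.04 -1.02]
  turn z 0.0 shift cm [ 0.12 -1.19  5.22]
```

View pics/w2.png

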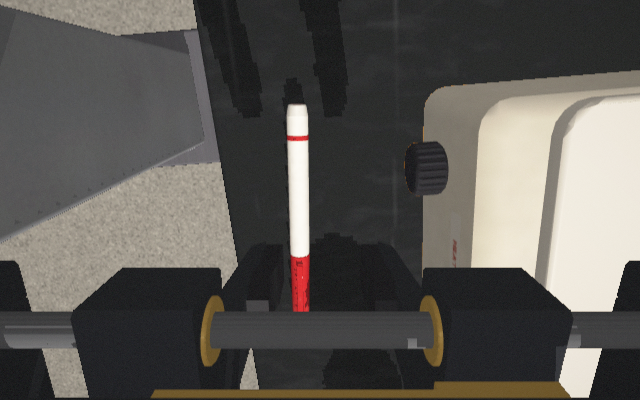

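The wrist view shows the marker at x≈300, with the balance at right. Joint 6 is at its lower limit, so this spot is too close in to grasp. I'll pack the bottle and vials first, which clears the space on the -y side, then slide the marker there.

Call:
step_arm(
  steps=[
    [0, 0, -4, 0, 0, 0, -1],
    [-3, 2, -4, 0, 0, 0, -1],
    [-5, 0, -4, 0, 0, 0, -1],
    [-5, 0, 0, 0, 0, 0, -1],
    [-3, 0, 0, 0, 0, 0, -1],
    [0, 0, 0, 0, 0, 0, -1],
  ],
)

```text
clock: 6.6
tool_pos: [0.4361, -0.2294, 0.1962]
eef_rot: [0.737, 0.675, -0.0, 0.012]
contact_force: [0.3, 0.3, -0.7]
opening: 0.999
finger_force: 0.0
```

```bash
cat >> h.py <<'E'
def go(x,y,z,psi=None,lean=0,q=1):
    """turn (rotvec deg, tool frame) to psi + lean (deg, about horizontal: tips towards tool +x), then shift cm in the turned frame"""
    st=r.get_state(); M=R.from_quat(st["eef_rot"]); m=M.as_matrix(); p=st["tool_pos"]
    cur=np.degrees(np.arctan2(m[1,1],m[0,1])); psi=cur if psi is None else psi
    a=np.radians(psi); T=np.array([[-np.sin(a),np.cos(a),0],[np.cos(a),np.sin(a),0],[0,0,-1]]).T
    D=R.from_matrix(T)*R.from_euler("y",lean,degrees=True)
    print("t",round(st["clock"],2),"pos",p.round(4),"psi",round(cur,1),"zrow",m[2].round(3),"op",round(st["opening"],3),"grip",np.round(st["finger_force"],1),"F",st["contact_force"].round(1),"q",np.round(st["q"],2))
    print("  turn",np.degrees((M.inv()*D).as_rotvec()).round(1),"shift cm",(D.as_matrix().T@(np.array([x,y,z])-p)*100).round(2))
E
python3 - <<'E'
from h import *
go(.457,-.234,.09,0)
E
```

```text
t 6.6 pos [ 0.4361 -0.2294  0.1962] psi -5.0 zrow [-0.017  0.017 -1.   ] op 0.999 grip 0.0 F [ 0.3  0.3 -0.7] q [ 0.78  0.67 -0.64  2.02  0.69  0.65 -0.41]
  turn [ 0.9  1.  -5. ] shift cm [-0.46  2.09 10.62]
```

Call:
step_arm(
  steps=[
    [-0.5, 2.1, 0, 0.9, 1, -5, -1],
    [0, 0, 3.5, 0, 0, 0, -1],
    [0, 0, 3.5, 0, 0, 0, -1],
    [0, 0, 2.6, 0, 0, 0, -1],
    [0, 0, 1, 0, 0, 0, -1],
    [0, 0, 0, 0, 0, 0, -1],
  ],
)

```text
clock: 7.35
tool_pos: [0.4582, -0.2329, 0.0907]
eef_rot: [0.705, 0.709, 0.001, 0.0]
contact_force: [-0.7, -0.4, 0.4]
opening: 0.998
finger_force: 0.0
```

```bash
python3 - <<'E'
from h import *
go(.457,-.234,.09,0)
s=r.snapshot("wrist");cv2.imwrite("pics/w3.png",s["pixels"][:,:,::-1])
E
```

```text
t 7.35 pos [ 0.4582 -0.2329  0.0907] psi 0.3 zrow [ 0.     0.001 -1.   ] op 0.998 grip 0.0 F [-0.7 -0.4  0.4] q [ 0.68  0.86 -0.51  2.01  0.89  0.5  -0.48]
  turn [ 0.1 -0.   0.3] shift cm [-0.11 -0.12  0.07]
```

View pics/w3.png

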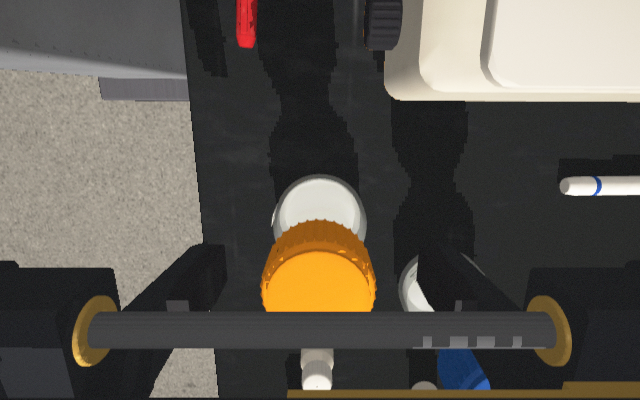

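The orange cap, at about (318,275), is centred between the open fingers, so I'll close, lift and carry.

Call:
step_arm(
  steps=[
    [0, 0, 0, 0, 0, 0, 1],
    [0, 0, 0, 0, 0, 0, 1],
    [0, 0, 0, 0, 0, 0, 1],
    [0, 0, 0, 0, 0, 0, 1],
    [0, 0, -3, 0, 0, 0, 1],
    [0, 0, -4, 0, 0, 0, 1],
    [0, 0, -4, 0, 0, 0, 1],
    [0, 0, -2, 0, 0, 0, 1],
  ],
  force=20,
)

```text
clock: 8.4
tool_pos: [0.4582, -0.2342, 0.2223]
eef_rot: [0.706, 0.708, 0.001, 0.002]
contact_force: [0.3, -0.5, -2.4]
opening: 0.48
finger_force: 19.8
```

```bash
python3 - <<'E'
from h import *
go(.477,.212,.22,0)
E
```

```text
t 8.4 pos [ 0.4582 -0.2342  0.2223] psi 0.2 zrow [-0.001  0.004 -1.   ] op 0.48 grip 19.8 F [ 0.3 -0.5 -2.4] q [ 0.82  0.68 -0.73  1.92  0.63  0.78 -0.25]
  turn [0.2 0.1 0.2] shift cm [44.62  1.88  0.23]
```

Call:
step_arm(
  steps=[
    [4, 0.2, 0, 0, 0, 0, 1],
    [6, 0.2, 0, 0, 0, 0, 1],
    [6, 0.2, 0, 0, 0, 0, 1],
    [6, 0.3, 0, 0, 0, 0, 1],
    [6, 0.3, 0, 0, 0, 0, 1],
    [6, 0.3, 0, 0, 0, 0, 1],
    [6, 0.2, 0, 0, 0, 0, 1],
    [4, 0.2, 0, 0, 0, 0, 1],
  ],
)

```text
clock: 9.4
tool_pos: [0.4743, 0.2093, 0.2202]
eef_rot: [0.705, 0.71, 0.001, 0.0]
contact_force: [0.1, -0.3, -1.3]
opening: 0.478
finger_force: 19.9
```

Call:
step_arm(
  steps=[
    [0, 0, 0, 0, 0, 0, 1],
    [0, 0, 0, 0, 0, 0, 1],
  ],
)

```text
clock: 9.65
tool_pos: [0.4747, 0.2046, 0.2197]
eef_rot: [0.706, 0.708, -0.001, 0.001]
contact_force: [-0.2, -0.6, -2.2]
opening: 0.48
finger_force: 19.9
```

```bash
python3 - <<'E'
from h import *
go(.477,.212,.098,0)
E
```

```text
t 9.65 pos [0.4747 0.2046 0.2197] psi 0.2 zrow [-0.003  0.001 -1.   ] op 0.48 grip 19.9 F [-0.2 -0.6 -2.2] q [-0.1   0.67 -0.66  1.91  0.58  0.76 -1.09]
  turn [0.  0.2 0.2] shift cm [ 0.74  0.23 12.17]
```

Call:
step_arm(
  steps=[
    [0.7, 0.2, 2, 0, 0, 0, 1],
    [0, 0, 4, 0, 0, 0, 1],
    [0, 0, 4, 0, 0, 0, 1],
    [0, 0, 1.5, 0, 0, 0, 1],
    [0, 0, 0.8, 0, 0, 0, 1],
    [0, 0, 0.2, 0, 0, 0, 1],
    [0, 0, 0, 0, 0, 0, 1],
  ],
)

```text
clock: 10.52
tool_pos: [0.4772, 0.2135, 0.0969]
eef_rot: [0.706, 0.709, 0.001, 0.001]
contact_force: [-4.3, -0.6, 21.3]
opening: 0.503
finger_force: 20.0
```

```bash
python3 - <<'E'
from h import *
go(.477,.212,.095,0)
E
```

```text
t 10.53 pos [0.4772 0.2135 0.0969] psi 0.2 zrow [ 0.     0.004 -1.   ] op 0.503 grip 20.0 F [-4.3 -0.6 21.3] q [-0.23  0.85 -0.47  1.99  0.8   0.49 -1.29]
  turn [ 0.2 -0.   0.2] shift cm [-0.15 -0.02  0.19]
```

Call:
step_arm(
  steps=[
    [0, 0, -0.2, 0, 0, 0, 1],
    [0, 0, 0, 0, 0, 0, -1],
    [0, 0, 0, 0, 0, 0, -1],
    [0, 0, 0, 0, 0, 0, -1],
    [0, 0, -4, 0, 0, 0, -1],
    [0, 0, -5, 0, 0, 0, -1],
    [-6, 0, -3, 0, 0, 0, -1],
    [-6, 0, 0, 0, 0, 0, -1],
  ],
)

```text
clock: 11.52
tool_pos: [0.4789, 0.0971, 0.2173]
eef_rot: [0.705, 0.709, 0.003, 0.002]
contact_force: [0.8, -0.7, -0.4]
opening: 1.002
finger_force: 0.0
```

```bash
python3 - <<'E'
from h import *
go(.5395,-.3815,.15,0)
t=r.snapshot("top");s=r.snapshot("scene")
b=max(blobs(t,"orange",(150,190,260,290)),key=lambda q:q[1][4]);print(b[0],b[1],onz(t,*b[0],.094).round(4))
c=max(blobs(s,"orange",(220,110,300,185)),key=lambda q:q[1][4]);print(c[:2],two(t,b[0],s,c[0]))
A=cv2.resize(t["pixels"][180:290,120:320,::-1],None,fx=2,fy=2);B=cv2.resize(s["pixels"][100:200,200:400,::-1],None,fx=2,fy=2)
cv2.imwrite("pics/p1.png",np.vstack([A,B]))
E
```

```text
t 11.53 pos [0.4789 0.0971 0.2173] psi 0.3 zrow [ 0.001  0.007 -1.   ] op 1.002 grip 0.0 F [ 0.8 -0.7 -0.4] q [ 0.12  0.64 -0.67  2.    0.62  0.7  -0.93]
  turn [ 0.4 -0.1  0.3] shift cm [-47.86   6.06   6.73]
[173.3 286.5] [150, 284, 48, 6, 286] [0.3696 0.264  0.094 ]
(array([256.7, 153. ]), [249, 145, 17, 17, 212]) (array([0.42554766, 0.24791904, 0.08798376]), np.float64(0.11697275227389342))
```

View pics/p1.png

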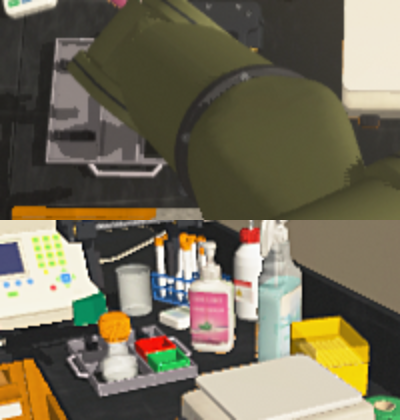

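The scene camera shows the orange bottle standing upright in its bay; the arm blocks the top camera. Next is the red vial.

Call:
step_arm(
  steps=[
    [-4, 0.7, 0, 0, 0, 0, -1],
    [-6, 0.8, 0, 0, 0, 0, -1],
    [-6, 0.8, 0, 0, 0, 0, -1],
    [-6, 0.8, 0, 0, 0, 0, -0.6],
    [-6, 0.8, 0, 0, 0, 0, -0.3],
    [-6, 0.8, 0, 0, 0, 0, -0.3],
    [-6, 0.8, 0, 0, 0, 0, -0.3],
    [-6, 0.6, 0, 0, 0, 0, -0.3],
  ],
)

```text
clock: 12.62
tool_pos: [0.5406, -0.3643, 0.2154]
eef_rot: [0.706, 0.709, 0.001, 0.001]
contact_force: [0.5, 0.1, 0.4]
opening: 0.65
finger_force: 0.0
```

Call:
step_arm(
  steps=[
    [-1.8, 0, 2, 0, 0, 0, -0.3],
    [0, 0, 3, 0, 0, 0, -0.3],
    [0, 0, 2, 0, 0, 0, -0.3],
    [0, 0, 0, 0, 0, 0, -0.3],
  ],
)

```text
clock: 13.12
tool_pos: [0.5398, -0.379, 0.1439]
eef_rot: [0.705, 0.709, 0.0, -0.001]
contact_force: [0.3, -0.2, 0.4]
opening: 0.649
finger_force: 0.0
```

```bash
python3 - <<'E'
from h import *
go(.5395,-.3815,.039,0)
t=r.snapshot("top");s=r.snapshot("scene")
b=max(blobs(t,"orange",(150,190,260,275)),key=lambda q:q[1][4]);c=max(blobs(s,"orange",(220,110,300,185)),key=lambda q:q[1][4])
print(onz(t,*b[0],.094).round(4),two(t,b[0],s,c[0]))
E
```

```text
t 13.12 pos [ 0.5398 -0.379   0.1439] psi 0.4 zrow [ 0.002 -0.001 -1.   ] op 0.649 grip 0.0 F [ 0.3 -0.2  0.4] q [ 0.88  0.95 -0.68  1.53  0.7   0.92 -0.02]
  turn [-0.1 -0.1  0.4] shift cm [-0.25 -0.03 10.49]
[0.4768 0.2113 0.094 ] (array([0.47685895, 0.21217413, 0.09090014]), np.float64(0.0006114708905339992))
```

Call:
step_arm(
  steps=[
    [-0.25, 0, 3, 0, 0, 0, -0.3],
    [0, 0, 3, 0, 0, 0, -0.3],
    [0, 0, 3, 0, 0, 0, -0.3],
    [0, 0, 1.5, 0, 0, 0, -0.3],
    [0, 0, 0, 0, 0, 0, 1],
    [0, 0, 0, 0, 0, 0, 1],
    [0, 0, 0, 0, 0, 0, 1],
    [0, 0, 0, 0, 0, 0, 1],
  ],
  force=10,
)

```text
clock: 14.22
tool_pos: [0.5412, -0.3836, 0.0416]
eef_rot: [0.706, 0.708, 0.001, 0.002]
contact_force: [0.1, 0.6, 1.0]
opening: 0.234
finger_force: 9.8
```

Call:
step_arm(
  steps=[
    [0, 0, -3, 0, 0, 0, 1],
    [0, 0, -4, 0, 0, 0, 1],
    [0, 0, -5, 0, 0, 0, 1],
    [0, 0, -4, 0, 0, 0, 1],
    [0, 0, 0, 0, 0, 0, 1],
  ],
)

```text
clock: 14.85
tool_pos: [0.5426, -0.3837, 0.2049]
eef_rot: [0.706, 0.708, 0.002, 0.005]
contact_force: [-1.0, -0.3, -0.3]
opening: 0.235
finger_force: 9.8
```

```bash
python3 - <<'E'
from h import *
go(.555,.268,.2,0)
E
```

```text
t 14.85 pos [ 0.5426 -0.3837  0.2049] psi 0.2 zrow [-0.004  0.009 -1.   ] op 0.235 grip 9.8 F [-1.  -0.3 -0.3] q [ 0.9   0.88 -0.72  1.48  0.64  1.02  0.03]
  turn [0.5 0.2 0.2] shift cm [65.17  1.24  0.49]
```

Call:
step_arm(
  steps=[
    [5, 0.1, 0, 0, 0, 0, 1],
    [6, 0.1, 0, 0, 0, 0, 1],
    [6, 0.1, 0, 0, 0, 0, 1],
    [6, 0.1, 0, 0, 0, 0, 1],
    [6, 0.1, 0, 0, 0, 0, 1],
    [6, 0.1, 0, 0, 0, 0, 1],
    [6, 0.1, 0, 0, 0, 0, 1],
    [5, 0.1, 0, 0, 0, 0, 1],
  ],
)

```text
clock: 15.85
tool_pos: [0.5458, 0.0792, 0.1996]
eef_rot: [0.705, 0.709, -0.0, 0.0]
contact_force: [0.3, -0.2, -1.3]
opening: 0.237
finger_force: 9.8
```

Call:
step_arm(
  steps=[
    [0, 0, 0, 0, 0, -10, 1],
    [0, 0, 0, 0, 0, -10, 1],
    [0, 0, 0, 0, 0, -10, 1],
    [0, 0, 0, 0, 0, -10, 1],
    [0, 0, 0, 0, 0, -10, 1],
    [0, 0, 0, 0, 0, -10, 1],
    [0, 0, 0, 0, 0, -10, 1],
    [0, 0, 0, 0, 0, -10, 1],
  ],
)

```text
clock: 16.85
tool_pos: [0.546, 0.0764, 0.1994]
eef_rot: [0.082, 0.997, -0.001, 0.0]
contact_force: [0.3, 0.2, -0.8]
opening: 0.236
finger_force: 9.8
```

```bash
python3 - <<'E'
from h import *
go(.555,.268,.12,90)
E
```

```text
t 16.85 pos [0.546  0.0764 0.1994] psi 80.6 zrow [-0.001 -0.001 -1.   ] op 0.236 grip 9.8 F [ 0.3  0.2 -0.8] q [ 0.33  0.86 -1.02  1.82  0.88  0.99  0.34]
  turn [-0.1  0.  -9.4] shift cm [-0.9  19.16  7.94]
```

Call:
step_arm(
  steps=[
    [0, 0, 0, 0, 0, -9.4, 1],
    [-0.3, 5, 0, 0, 0, 0, 1],
    [-0.3, 5, 0, 0, 0, 0, 1],
    [-0.3, 5, 0, 0, 0, 0, 1],
    [0, 4.2, 0, 0, 0, 0, 1],
    [0, 0, 4, 0, 0, 0, 1],
    [0, 0, 4, 0, 0, 0, 1],
    [0, 0, 0, 0, 0, 0, 1],
  ],
)

```text
clock: 17.85
tool_pos: [0.5551, 0.2666, 0.1166]
eef_rot: [0.003, 1.0, -0.003, -0.002]
contact_force: [-0.4, -0.3, 0.1]
opening: 0.236
finger_force: 9.8
```

```bash
python3 - <<'E'
from h import *
go(.555,.268,.051,90)
E
```

```text
t 17.85 pos [0.5551 0.2666 0.1166] psi 89.7 zrow [ 0.004 -0.006 -1.   ] op 0.236 grip 9.8 F [-0.4 -0.3  0.1] q [-0.04  1.03 -0.95  1.67  0.99  0.99  0.21]
  turn [-0.3 -0.2 -0.3] shift cm [0.01 0.14 6.56]
```

Call:
step_arm(
  steps=[
    [0, 0.1, 3, 0, 0, 0, 1],
    [0, 0, 2.5, 0, 0, 0, 1],
    [0, 0, 0.8, 0, 0, 0, 1],
    [0, 0, 0.3, 0, 0, 0, 1],
    [0, 0, 0, 0, 0, 0, 1],
  ],
)

```text
clock: 18.48
tool_pos: [0.5575, 0.27, 0.055]
eef_rot: [0.003, 1.0, -0.0, 0.001]
contact_force: [0.4, 0.1, 0.0]
opening: 0.237
finger_force: 9.8
```

```bash
python3 - <<'E'
from h import *
go(.555,.268,.051,90)
E
```

```text
t 18.48 pos [0.5575 0.27   0.055 ] psi 89.6 zrow [-0.003 -0.    -1.   ] op 0.237 grip 9.8 F [0.4 0.1 0. ] q [-0.07  1.12 -0.89  1.69  1.08  0.91  0.14]
  turn [-0.   0.2 -0.4] shift cm [ 0.25 -0.2   0.4 ]
```

Call:
step_arm(
  steps=[
    [0.2, -0.2, 0.4, 0, 0, 0, 1],
    [0, 0, 0, 0, 0, 0, 1],
  ],
)

```text
clock: 18.73
tool_pos: [0.5552, 0.2678, 0.0506]
eef_rot: [0.003, 1.0, -0.0, 0.001]
contact_force: [-0.2, 0.5, -0.2]
opening: 0.235
finger_force: 9.9
```

Call:
step_arm(
  steps=[
    [0, 0, 0, 0, 0, 0, 0.25],
    [0, 0, 0, 0, 0, 0, 0.25],
    [0, 0, 0, 0, 0, 0, 0.25],
    [0, 0, -3, 0, 0, 0, 0.25],
    [0, 0, -5, 0, 0, 0, 0.25],
    [0, 0, -6, 0, 0, 0, 0.25],
    [0, -3, -2, 0, 0, 9, 0.25],
    [0, -3, 0, 0, 0, 9, 0.25],
  ],
)

```text
clock: 19.73
tool_pos: [0.5506, 0.2086, 0.2125]
eef_rot: [0.162, 0.987, 0.001, 0.003]
contact_force: [0.2, 0.3, -0.7]
opening: 0.374
finger_force: 0.0
```

```bash
python3 - <<'E'
from h import *
go(.449,-.4255,.2,0)
s=r.snapshot("scene");c=blobs(s,"red",(255,130,310,175));print([(q[0],q[1]) for q in c])
E
```

```text
t 19.73 pos [0.5506 0.2086 0.2125] psi 71.3 zrow [-0.005  0.003 -1.   ] op 0.374 grip 0.0 F [ 0.2  0.3 -0.7] q [ 0.07  0.86 -0.97  1.71  0.82  1.03  0.06]
  turn [ 0.3  0.1 71.3] shift cm [-63.41 -10.16   1.25]
[(array([275.8, 153.1]), [273, 151, 6, 5, 25]), (array([275.7, 162.5]), [267, 158, 21, 12, 97])]
```

Call:
step_arm(
  steps=[
    [-2, -3, 0, 0, 0, 10, 0],
    [-2, -3, 0, 0, 0, 10, 0],
    [0, 0, 0, 0, 0, 10, -0.3],
    [0, 0, 0, 0, 0, 10, -0.3],
    [0, 0, 0, 0, 0, 10, -0.3],
    [0, 0, 0, 0, 0, 10, -0.3],
    [0, 0, 0, 0, 0, 10, -0.3],
    [0, 0, 0, 0, 0, 0, -0.3],
  ],
)

```text
clock: 20.78
tool_pos: [0.5625, 0.1379, 0.2105]
eef_rot: [0.696, 0.718, 0.0, 0.001]
contact_force: [-0.7, 0.3, 0.5]
opening: 0.651
finger_force: 0.0
```

```bash
python3 - <<'E'
from h import *
go(.449,-.4255,.2,0)
E
```

```text
t 20.77 pos [0.5625 0.1379 0.2105] psi 1.8 zrow [-0.001  0.002 -1.   ] op 0.651 grip 0.0 F [-0.7  0.3  0.5] q [ 0.06  0.76 -0.68  1.74  0.61  0.86 -0.86]
  turn [0.1 0.1 1.8] shift cm [-56.34 -11.35   1.05]
```

Call:
step_arm(
  steps=[
    [-5, -1, 0, 0, 0, 1.8, -0.3],
    [-6, -1.2, 0, 0, 0, 0, -0.3],
    [-6, -1.2, 0, 0, 0, 0, -0.3],
    [-6, -1.2, 0, 0, 0, 0, -0.3],
    [-6, -1.2, 0, 0, 0, 0, -0.3],
    [-6, -1.2, 0, 0, 0, 0, -0.3],
    [-6, -1.2, 0, 0, 0, 0, -0.3],
    [-6, -1.2, 0, 0, 0, 0, -0.3],
  ],
)

```text
clock: 21.78
tool_pos: [0.4683, -0.3343, 0.2106]
eef_rot: [0.707, 0.708, 0.001, 0.001]
contact_force: [1.5, 0.4, -0.7]
opening: 0.649
finger_force: 0.0
```

Call:
step_arm(
  steps=[
    [-5, -1, 0, 0, 0, 0, -0.3],
    [-4.3, -1, 3, 0, 0, 0, -0.3],
    [0, 0, 4, 0, 0, 0, -0.3],
    [0, 0, 0, 0, 0, 0, -0.3],
  ],
)

```text
clock: 22.28
tool_pos: [0.4465, -0.4246, 0.1379]
eef_rot: [0.707, 0.707, 0.0, -0.002]
contact_force: [0.3, -0.5, -0.2]
opening: 0.649
finger_force: 0.0
```

```bash
python3 - <<'E'
from h import *
go(.449,-.4255,.04,0)
t=r.snapshot("top");s=r.snapshot("scene")
b=blobs(t,"red",(165,190,205,230),amin=8);c=blobs(s,"red",(255,130,310,157),amin=8)
for q in b: print(q[:2])
# vial cap height .063-.058
for q in c: print(q[:2], onz(s,*q[0],.057).round(4))
E
```

```text
t 22.27 pos [ 0.4465 -0.4246  0.1379] psi -0.0 zrow [ 0.003 -0.003 -1.   ] op 0.649 grip 0.0 F [ 0.3 -0.5 -0.2] q [ 1.05  0.91 -0.68  1.67  0.73  0.84  0.04]
  turn [-0.2 -0.2 -0. ] shift cm [-0.09  0.25  9.79]
(array([185.5, 212.3]), [174, 202, 25, 22, 459])
(array([276. , 153.1]), [273, 151, 7, 5, 27]) [0.5549 0.2688 0.057 ]
```

Red vial's cap is at (0.555, 0.269), centred in its liner. Now the green vial.

Call:
step_arm(
  steps=[
    [-0.1, 0.2, 3, 0, 0, 0, -0.3],
    [0, 0, 3, 0, 0, 0, -0.3],
    [0, 0, 3, 0, 0, 0, -0.3],
    [0, 0, 0.8, 0, 0, 0, -0.3],
    [0, 0, 0, 0, 0, 0, 1],
    [0, 0, 0, 0, 0, 0, 1],
    [0, 0, 0, 0, 0, 0, 1],
    [0, 0, 0, 0, 0, 0, 1],
  ],
)

```text
clock: 23.38
tool_pos: [0.4511, -0.4269, 0.0433]
eef_rot: [0.708, 0.706, 0.0, 0.002]
contact_force: [0.8, -0.7, 1.0]
opening: 0.233
finger_force: 9.9
```

Call:
step_arm(
  steps=[
    [0, 0, 0, 0, 0, 0, 1],
    [0, 0, -3, 0, 0, 0, 1],
    [0, 0, -4, 0, 0, 0, 1],
    [0, 0, -5, 0, 0, 0, 1],
    [0, 0, -4, 0, 0, 0, 1],
    [0, 0, 0, 0, 0, 0, 1],
  ],
)

```text
clock: 24.12
tool_pos: [0.4524, -0.4272, 0.206]
eef_rot: [0.708, 0.706, 0.001, 0.004]
contact_force: [-0.5, 0.3, -0.7]
opening: 0.239
finger_force: 9.9
```

```bash
python3 - <<'E'
from h import *
go(.555,.08,.2,0)
E
```

```text
t 24.12 pos [ 0.4524 -0.4272  0.206 ] psi -0.2 zrow [-0.004  0.007 -1.   ] op 0.239 grip 9.9 F [-0.5  0.3 -0.7] q [ 1.07  0.83 -0.74  1.62  0.66  0.95  0.1 ]
  turn [ 0.4  0.3 -0.2] shift cm [50.72 10.26  0.6 ]
```

Call:
step_arm(
  steps=[
    [6, 1.2, 0, 0, 0, 0, 1],
    [6, 1.2, 0, 0, 0, 0, 1],
    [6, 1.2, 0, 0, 0, 0, 1],
    [6, 1.2, 0, 0, 0, 0, 1],
    [6, 1.2, 0, 0, 0, 0, 1],
    [6, 1.2, 0, 0, 0, 0, 1],
    [6, 1.2, 0, 0, 0, 0, 1],
    [6, 1.2, 0, 0, 0, 0, 1],
  ],
)

```text
clock: 25.12
tool_pos: [0.5475, 0.0547, 0.2013]
eef_rot: [0.708, 0.706, -0.001, 0.001]
contact_force: [0.2, -0.5, 0.1]
opening: 0.238
finger_force: 9.9
```

Call:
step_arm(
  steps=[
    [2, 0, 0, 0, 0, -10, 1],
    [0, 0, 0, 0, 0, -10, 1],
    [0, 0, 0, 0, 0, -10, 1],
    [0, 0, 0, 0, 0, -10, 1],
    [0, 0, 0, 0, 0, -10, 1],
    [0, 0, 0, 0, 0, -10, 1],
    [0, 0, 0, 0, 0, -10, 1],
    [0, 0, 0, 0, 0, -10, 1],
  ],
)

```text
clock: 26.12
tool_pos: [0.5473, 0.0728, 0.2011]
eef_rot: [0.086, 0.996, -0.001, -0.0]
contact_force: [-0.5, 0.5, 0.8]
opening: 0.231
finger_force: 9.9
```

```bash
python3 - <<'E'
from h import *
go(.555,.208,.12,90)
E
```

```text
t 26.12 pos [0.5473 0.0728 0.2011] psi 80.2 zrow [-0.    -0.001 -1.   ] op 0.231 grip 9.9 F [-0.5  0.5  0.8] q [ 0.34  0.86 -1.02  1.82  0.88  1.    0.34]
  turn [-0.1 -0.  -9.8] shift cm [-0.77 13.52  8.11]
```

Call:
step_arm(
  steps=[
    [0, 0, 0, 0, 0, -9.8, 1],
    [-0.4, 5, 0, 0, 0, 0, 1],
    [-0.4, 5, 0, 0, 0, 0, 1],
    [0, 3.6, 0, 0, 0, 0, 1],
    [0, 0, 4, 0, 0, 0, 1],
    [0, 0, 4, 0, 0, 0, 1],
    [0, 0, 0, 0, 0, 0, 1],
  ],
)

```text
clock: 27.0
tool_pos: [0.5549, 0.2072, 0.1186]
eef_rot: [0.003, 1.0, -0.003, -0.002]
contact_force: [0.4, 0.6, 0.6]
opening: 0.238
finger_force: 9.9
```

```bash
python3 - <<'E'
from h import *
go(.555,.208,.0525,90)
E
```

```text
t 27.0 pos [0.5549 0.2072 0.1186] psi 89.7 zrow [ 0.005 -0.005 -1.   ] op 0.238 grip 9.9 F [0.4 0.6 0.6] q [ 0.06  1.01 -0.95  1.75  1.01  0.96  0.24]
  turn [-0.3 -0.3 -0.3] shift cm [-0.01  0.08  6.61]
```

Call:
step_arm(
  steps=[
    [0, 0, 3, 0, 0, 0, 1],
    [-0.1, -0.1, 2.5, 0, 0, 0, 1],
    [0.2, 0, 1, 0, 0, 0, 1],
    [0.2, 0, 0.5, 0, 0, 0, 1],
    [0, 0, 0, 0, 0, 0, 1],
  ],
)

```text
clock: 27.62
tool_pos: [0.5543, 0.2085, 0.0531]
eef_rot: [0.003, 1.0, -0.0, 0.001]
contact_force: [0.7, -0.3, -0.1]
opening: 0.237
finger_force: 9.9
```

```bash
python3 - <<'E'
from h import *
go(.555,.208,.0525,90)
E
```

```text
t 27.62 pos [0.5543 0.2085 0.0531] psi 89.6 zrow [-0.003 -0.    -1.   ] op 0.237 grip 9.9 F [ 0.7 -0.3 -0.1] q [ 0.03  1.1  -0.88  1.77  1.13  0.87  0.16]
  turn [-0.   0.2 -0.4] shift cm [-0.07 -0.05  0.06]
```

Call:
step_arm(
  steps=[
    [0, 0, 0, 0, 0, 0, 0.25],
    [0, 0, 0, 0, 0, 0, 0.25],
    [0, 0, 0, 0, 0, 0, 0.25],
    [0, 0, -3, 0, 0, 0, 0.25],
    [0, 0, -5, 0, 0, 0, 0.25],
    [0, 0, -6, 0, 0, 0, 0.25],
    [0.5, -5, 0, 0, 0, 0, 1],
    [2, -5, 0, 0, 0, 0, 1],
  ],
)

```text
clock: 28.62
tool_pos: [0.5291, 0.1077, 0.1933]
eef_rot: [0.003, 1.0, -0.0, 0.002]
contact_force: [-0.6, -1.2, -0.9]
opening: 0.173
finger_force: 0.0
```

Call:
step_arm(
  steps=[
    [2, -5, 2, 0, 0, 0, 1],
    [2, -3, 2, 0, 5, 0, 1],
    [0, 0, 0, 0, 5, 0, 1],
    [0, 0, 0, 0, 5, 0, 1],
    [0, 0, 0, 0, 0, 0, 1],
  ],
)

```text
clock: 29.25
tool_pos: [0.4888, 0.0287, 0.1518]
eef_rot: [0.004, 0.992, 0.001, -0.129]
contact_force: [-0.8, -0.2, 0.7]
opening: 0.007
finger_force: 0.0
```

```bash
python3 - <<'E'
from h import *
go(.424,.034,.024,90,15)
t=r.snapshot("top");s=r.snapshot("scene")
c=blobs(s,"green",(262,135,310,190),amin=8)
for q in c: print(q[:2], onz(s,*q[0],.057).round(4))
marker(r.snapshot("wrist"))
E
```

```text
t 29.25 pos [0.4888 0.0287 0.1518] psi 89.5 zrow [ 0.256 -0.    -0.967] op 0.007 grip 0.0 F [-0.8 -0.2  0.7] q [ 0.42  0.99 -1.04  1.81  0.78  1.13  0.62]
  turn [ 0.1  0.2 -0.5] shift cm [ 2.95  0.53 14.03]
(array([281.8, 160.4]), [280, 160, 5, 2, 9]) [0.5498 0.1995 0.057 ]
(array([283.9, 170.2]), [274, 164, 21, 12, 121]) [0.5289 0.124  0.057 ]
marker [421.  -68.1] [134.6  12.2] axis deg 85.4
```

Call:
step_arm(
  steps=[
    [1, 0.5, 3, 0, 0, 0, 1],
    [1, 0, 3, 0, 0, 0, 1],
    [1, 0, 3, 0, 0, 0, 1],
    [0, 0, 3, 0, 0, 0, 1],
    [0, 0, 2, 0, 0, 0, 1],
    [0, 0, 0, 0, 0, 0, 1],
  ],
)

```text
clock: 30.15
tool_pos: [0.4216, 0.0337, 0.0245]
eef_rot: [0.002, 0.991, -0.0, -0.13]
contact_force: [0.6, 0.5, 1.2]
opening: 0.008
finger_force: 0.0
```

```bash
python3 - <<'E'
from h import *
go(.424,.034,.024,90,15)
s=r.snapshot("wrist");marker(s);cv2.imwrite("pics/w4.png",s["pixels"][:,:,::-1])
E
```

```text
t 30.15 pos [0.4216 0.0337 0.0245] psi 89.7 zrow [ 0.259 -0.001 -0.966] op 0.008 grip 0.0 F [0.6 0.5 1.2] q [ 0.34  1.13 -0.88  2.04  1.05  0.84  0.34]
  turn [-0.   0.  -0.3] shift cm [-0.24  0.03 -0.01]
marker [421.2 -60.7] [110.6  12.7] axis deg 85.9
```

View pics/w4.png

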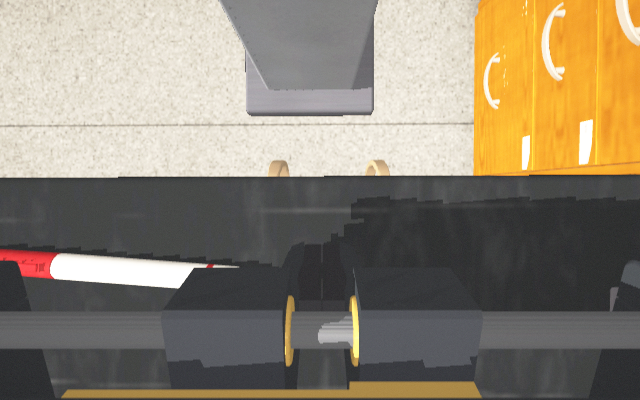

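The fingertips at about (320,255) are just beyond the marker's white end at (235,268), so I'll push along -y and recheck midway.

Call:
step_arm(
  steps=[
    [-0.4, -0.5, 0, 0, 0, 0, 1],
    [0, -1, 0, 0, 0, 0, 1],
    [0, -1, 0, 0, 0, 0, 1],
    [0, -1, 0, 0, 0, 0, 1],
    [0, -1, 0, 0, 0, 0, 1],
    [0, -1, 0, 0, 0, 0, 1],
    [0, -1, 0, 0, 0, 0, 1],
    [0, 0, 0, 0, 0, 0, 1],
  ],
)

```text
clock: 31.2
tool_pos: [0.4262, -0.0322, 0.0236]
eef_rot: [0.004, 0.992, -0.0, -0.13]
contact_force: [-0.8, -0.2, -0.5]
opening: 0.008
finger_force: 0.0
```

```bash
cat >> h.py <<'E'
def rmark(s):
    "red marker seen from above by its red cap and white body"
    for q in blobs(s,"red",(250,240,640,300) if s["fx"]>430 else (0,0,640,400),amin=20): print("red",q[0],q[1],onz(s,*q[0],.007).round(4))
E
python3 - <<'E'
from h import *
go(.424,.034,.024,90,15)
s=r.snapshot("wrist");print(s["fx"]);marker(s);marker(r.snapshot("top"))
cv2.imwrite("pics/w5.png",cv2.resize(s["pixels"][:,:,::-1],(480,300)))
E
```

```text
t 31.2 pos [ 0.4262 -0.0322  0.0236] psi 89.5 zrow [ 0.257 -0.002 -0.966] op 0.008 grip 0.0 F [-0.8 -0.2 -0.5] q [ 0.47  1.13 -0.86  2.03  1.06  0.87  0.47]
  turn [ 0.   0.1 -0.5] shift cm [0.23 6.62 0.02]
350.6166495182275
marker [ 417.8 -115.1] [131.7  12.6] axis deg 85.2
marker [1169.4 -490.9] [ 19. 128.] axis deg -89.7
marker [1029.1 -895.9] [ 13.1 119.9] axis deg -52.2
marker [ 680.  -212.9] [ 10.6 125.4] axis deg 0.1
```

View pics/w5.png

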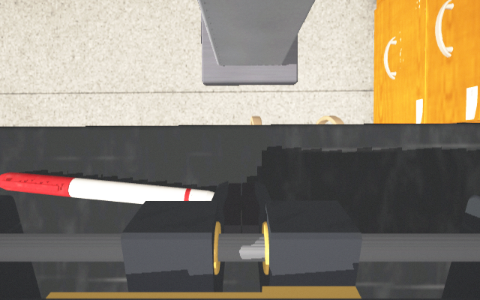

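The marker slides straight; its white end, at about (212,196) in the half-size view, is against the fingers. I'll keep going.

Call:
step_arm(
  steps=[
    [0, -1, 0, 0, 0, 0, 1],
    [0.1, -1, 0, 0, 0, 0, 1],
    [0, -1, 0, 0, 0, 0, 1],
    [0.1, -1, 0, 0, 0, 0, 1],
    [0, -1, 0, 0, 0, 0, 1],
    [0.1, -1, 0, 0, 0, 0, 1],
    [0, -0.7, 0, 0, 0, 0, 1],
    [0, 0.5, 0, 0, 0, 0, 1],
  ],
)

```text
clock: 32.3
tool_pos: [0.423, -0.0938, 0.0245]
eef_rot: [0.004, 0.992, -0.0, -0.13]
contact_force: [-0.2, -0.1, 0.2]
opening: 0.003
finger_force: 0.0
```

Call:
step_arm(
  steps=[
    [0, 0.5, -3, 0, 0, 0, 1],
    [-1, 0, -6, 0, 0, 0, 1],
    [-2, 0, -3, 0, -5, 8, 0.2],
    [-2, -2, 0, 0, -5, 8, 0.2],
    [0, -2, 0, 0, -5, 8, 0.2],
    [0, -2, 0, 0, 0, 8, 0.2],
    [0, 0, 0, 0, 0, 8, 0.2],
    [0, 0, 0, 0, 0, 0, 0.2],
  ],
)

```text
clock: 33.3
tool_pos: [0.486, -0.1477, 0.1323]
eef_rot: [0.342, 0.939, -0.026, 0.007]
contact_force: [-0.0, 0.1, -0.0]
opening: 0.4
finger_force: 0.0
```

```bash
python3 - <<'E'
from h import *
go(.42,-.195,.1,-5)
s=r.snapshot("wrist");marker(s);rmark(s)
E
```

```text
t 33.3 pos [ 0.486  -0.1477  0.1323] psi 50.0 zrow [-0.031 -0.045 -0.999] op 0.4 grip 0.0 F [-0.   0.1 -0. ] q [ 0.62  0.84 -0.76  2.01  1.    0.73  0.06]
  turn [-1.5  2.9 55. ] shift cm [-5.29 -6.16  3.23]
marker [ 412.  -180.3] [135.1  11.8] axis deg 82.0
red [285.  105.3] [280, 97, 12, 17, 59] [ 0.4185 -0.1316  0.007 ]
red [183.4 172.5] [158, 151, 53, 41, 848] [ 0.4057 -0.2235  0.007 ]
```

Call:
step_arm(
  steps=[
    [0, 0, 0, -1.5, 3, 10, 0.2],
    [0, 0, 0, 0, 0, 10, 0.2],
    [0, 0, 0, 0, 0, 10, 0.2],
    [0, 0, 0, 0, 0, 10, 0.2],
    [0, 0, 0, 0, 0, 10, 0.2],
    [0, 0, 0, 0, 0, 8, 0.2],
    [0, 0, 0, 0, 0, 0, 0.2],
  ],
)

```text
clock: 34.22
tool_pos: [0.4861, -0.1476, 0.1321]
eef_rot: [0.754, 0.657, -0.009, -0.008]
contact_force: [-0.1, 0.4, -0.0]
opening: 0.402
finger_force: 0.0
```

```bash
python3 - <<'E'
from h import *
go(.4095,-.2,.06,-8)
s=r.snapshot("wrist");marker(s);rmark(s)
E
```

```text
t 34.23 pos [ 0.4861 -0.1476  0.1321] psi -7.9 zrow [-0.002 -0.024 -1.   ] op 0.402 grip 0.0 F [-0.1  0.4 -0. ] q [ 0.53  0.8  -0.55  1.99  0.74  0.59 -0.67]
  turn [-1.4  0.1  0.1] shift cm [-6.26 -6.85  7.21]
marker [ 665.4 -212.6] [110.9  13.8] axis deg -0.1
red [233.8 187.2] [226, 185, 16, 4, 39] [ 0.419 -0.132  0.007]
```

Call:
step_arm(
  steps=[
    [-3, -3, 1, -1.4, 0, 0, 0.2],
    [-3.3, -3.9, 2, 0, 0, 0, 0.2],
    [0, 0, 2, 0, 0, 0, 0.2],
    [0, 0, 2, 0, 0, 0, 0.2],
    [0, 0, 0, 0, 0, 0, 0.2],
  ],
)

```text
clock: 34.9
tool_pos: [0.4081, -0.2005, 0.062]
eef_rot: [0.754, 0.657, -0.001, 0.0]
contact_force: [-0.7, -0.1, 0.1]
opening: 0.401
finger_force: 0.0
```

```bash
python3 - <<'E'
from h import *
go(.4095,-.2,.021,-8)
s=r.snapshot("wrist");cv2.imwrite("pics/w6.png",s["pixels"][:,:,::-1])
E
```

```text
t 34.9 pos [ 0.4081 -0.2005  0.062 ] psi -7.9 zrow [-0.002 -0.002 -1.   ] op 0.401 grip 0.0 F [-0.7 -0.1  0.1] q [ 0.5   0.86 -0.23  2.2   1.09  0.2  -0.87]
  turn [-0.1  0.1  0.1] shift cm [0.07 0.13 4.1 ]
```

View pics/w6.png

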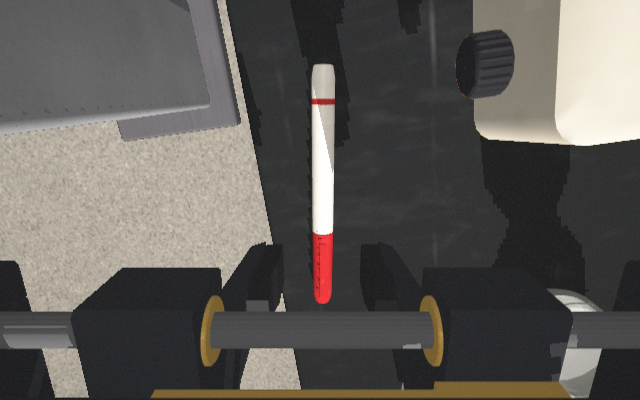

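The marker is aligned and centred between the open fingers (x≈322 between 275 and 365), so I'll descend and grasp.

Call:
step_arm(
  steps=[
    [0, 0.1, 2, 0, 0, 0, 0.2],
    [0, 0, 1.5, 0, 0, 0, 0.2],
    [0, 0, 0.6, 0, 0, 0, 0.2],
    [0, 0, 0, 0, 0, 0, 0.2],
    [0, 0, 0, 0, 0, 0, 0.2],
  ],
)

```text
clock: 35.58
tool_pos: [0.4104, -0.2018, 0.0234]
eef_rot: [0.756, 0.655, -0.0, 0.001]
contact_force: [-0.2, -0.4, -0.8]
opening: 0.398
finger_force: 0.0
```

```bash
python3 - <<'E'
from h import *
go(.4095,-.2,.021,-8)
E
```

```text
t 35.58 pos [ 0.4104 -0.2018  0.0234] psi -8.2 zrow [-0.002  0.001 -1.   ] op 0.398 grip 0.0 F [-0.2 -0.4 -0.8] q [ 0.39  0.94 -0.05  2.2   1.64  0.04 -1.42]
  turn [ 0.   0.1 -0.2] shift cm [ 0.17 -0.12  0.24]
```

Call:
step_arm(
  steps=[
    [0, 0, 0.2, 0, 0, 0, 0.2],
    [0, 0, 0, 0, 0, 0, 1],
    [0, 0, 0, 0, 0, 0, 1],
    [0, 0, 0, 0, 0, 0, 1],
    [0, 0, 0, 0, 0, 0, 1],
  ],
  force=15,
)

```text
clock: 36.2
tool_pos: [0.4099, -0.2018, 0.0209]
eef_rot: [0.756, 0.655, -0.001, 0.001]
contact_force: [1.0, 0.8, 0.6]
opening: 0.131
finger_force: 15.0
```

Call:
step_arm(
  steps=[
    [0, 0, -2, 0, 0, 0, 1],
    [0, 0.5, -3, 0, 0, 0, 1],
    [0, 1, -4, 0, 0, 0, 1],
    [0, 1, -5, 0, 0, 0, 1],
    [0, 1, -3, 0, 0, 0, 1],
    [0, 0, 0, 0, 0, 0, 1],
  ],
)

```text
clock: 36.95
tool_pos: [0.4472, -0.2077, 0.1859]
eef_rot: [0.756, 0.654, 0.001, 0.006]
contact_force: [-0.3, -1.1, -1.0]
opening: 0.133
finger_force: 15.0
```

```bash
python3 - <<'E'
from h import *
go(.5,.06,.2,-8)
s=r.snapshot("scene");
w=r.snapshot("wrist");cv2.imwrite("pics/w7.png",np.hstack([cv2.resize(w["pixels"][:,:,::-1],(400,250)),cv2.resize(s["pixels"][100:300,150:470,::-1],(400,250))]))
E
```

```text
t 36.95 pos [ 0.4472 -0.2077  0.1859] psi -8.3 zrow [-0.007  0.011 -1.   ] op 0.133 grip 15.0 F [-0.3 -1.1 -1. ] q [ 0.74  0.7  -0.66  2.02  0.72  0.65 -0.54]
  turn [ 0.6  0.4 -0.3] shift cm [27.24  1.5  -1.41]
```

View pics/w7.png

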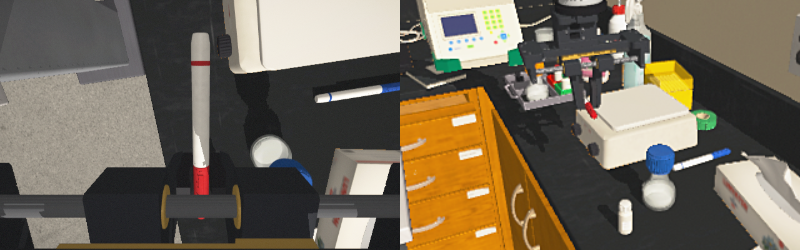

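The marker is held level in the jaws: its body runs straight ahead from about (200,35) to (200,210) in the wrist view. I'll check the saddle spot and the clearance to the instrument on the left.

```bash
python3 - <<'E'
from h import *
t=r.snapshot("top");s=r.snapshot("scene")
for p in[(159.5,213),(156.2,247.5)]: print("saddle",onz(t,*p,.028).round(4))
for z in(.03,.06,.1,.15): print(z,onz(t,104,230,z).round(3))
for n,i,roi in(("t",t,(60,190,115,260)),("s",s,(150,120,260,170))):
    for q in blobs(i,"green",roi,amin=25): print(n,q[0],q[1])
E
```

```text
saddle [0.5531 0.3335 0.028 ]
saddle [0.4655 0.3351 0.028 ]
0.03 [0.508 0.469 0.03 ]
0.06 [0.504 0.455 0.06 ]
0.1 [0.499 0.435 0.1  ]
0.15 [0.493 0.411 0.15 ]
t [ 92. 229.] [67, 216, 37, 29, 466]
s [240.7 146.1] [237, 139, 10, 14, 103]
s [187.4 151.3] [176, 142, 24, 16, 204]
```

Call:
step_arm(
  steps=[
    [4, 0.5, 0, 0, 0, 0, 1],
    [6, 0.5, -0.5, 0, 0, 0, 1],
    [6, 0.5, -0.5, 0, 0, 0, 1],
    [6, 0.5, -0.5, 0, 0, 0, 1],
    [5, 0.5, 0, 0, 0, 0, 1],
    [0, 2, 0, 0, 0, -10, 1],
    [0, 2, 0, 0, 0, -10, 1],
    [0, 2, 0, 0, 0, -10, 1],
  ],
)

```text
clock: 38.15
tool_pos: [0.5677, 0.058, 0.1961]
eef_rot: [0.558, 0.83, -0.003, 0.003]
contact_force: [0.9, -1.0, 0.5]
opening: 0.136
finger_force: 15.0
```

Call:
step_arm(
  steps=[
    [0, 0, 0, 0, 0, -10, 1],
    [0, 0, 0, 0, 0, -10, 1],
    [0, 0, 0, 0, 0, -10, 1],
    [0, 0, 0, 0, 0, -10, 1],
    [0, 0, 0, 0, 0, -10, 1],
    [0, 0, 0, 0, 0, -10, 1],
    [0, 0, 0, 0, 0, -8, 1],
    [0, 0, 0, 0, 0, 0, 1],
  ],
)

```text
clock: 39.15
tool_pos: [0.5672, 0.0582, 0.1962]
eef_rot: [0.002, 1.0, -0.004, 0.001]
contact_force: [-0.1, 0.3, -0.8]
opening: 0.13
finger_force: 15.0
```

```bash
python3 - <<'E'
from h import *
go(.533,.334,.12,90)
E
```

```text
t 39.15 pos [0.5672 0.0582 0.1962] psi 89.7 zrow [-0.002 -0.007 -1.   ] op 0.13 grip 15.0 F [-0.1  0.3 -0.8] q [ 0.38  0.91 -1.07  1.77  0.92  1.06  0.52]
  turn [-0.4  0.1 -0.3] shift cm [ 3.42 27.58  7.62]
```

```bash
python3 - <<'E'
from h import *
t=r.snapshot("top");s=r.snapshot("scene")
for a,b in [((92,229),(187.4,151.3)),((103,243),(199,151))]: print(two(t,a,s,b))
A=cv2.resize(t["pixels"][190:290,40:240,::-1],None,fx=2,fy=2);B=cv2.resize(s["pixels"][100:200,140:340,::-1],None,fx=2,fy=2)
cv2.imwrite("pics/p2.png",np.hstack([A,B]))
E
```

```text
(array([0.40461157, 0.48926139, 0.0452507 ]), np.float64(0.20610414479472794))
(array([0.40657673, 0.4676136 , 0.03883819]), np.float64(0.13574858657540062))
```

View pics/p2.png

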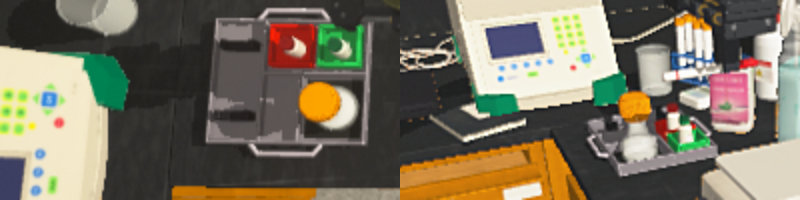

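Top crop: both vials stand in their own liners and the orange bottle is in the mat bay. Quick clearance check on the instrument's corner.

```bash
python3 - <<'E'
from h import *
t=r.snapshot("top");s=r.snapshot("scene")
for b in [(247,142),(246,146),(244,150)]: print(two(t,(104,230),s,b))
g=blobs(t,"green",(195,195,228,230));h=cv2.cvtColor(np.ascontiguousarray(t["pixels"]),cv2.COLOR_RGB2HSV)
E
```

```text
(array([0.50791244, 0.46242608, 0.04332005]), np.float64(0.0029653807061148286))
(array([0.50746993, 0.47179007, 0.02538296]), np.float64(0.0026028786329745576))
(array([0.50515256, 0.48139163, 0.00761505]), np.float64(0.011928434955961645))
```

Call:
step_arm(
  steps=[
    [0.5, 5, 0, -0.4, 0, -0.3, 1],
    [0.6, 5, 0, 0, 0, 0, 1],
    [0.6, 5, 0, 0, 0, 0, 1],
    [0.6, 5, 0, 0, 0, 0, 1],
    [0.6, 4, 0, 0, 0, 0, 1],
    [0.6, 3.5, 0, 0, 0, 0, 1],
    [0, 0, 3, 0, 0, 0, 1],
    [0, 0, 0, 0, 0, 0, 1],
  ],
)

```text
clock: 40.35
tool_pos: [0.5322, 0.3322, 0.1653]
eef_rot: [-0.001, 1.0, -0.002, 0.001]
contact_force: [-0.0, 0.2, -0.6]
opening: 0.131
finger_force: 15.0
```

```bash
python3 - <<'E'
from h import *
go(.532,.334,.041,90)
E
```

```text
t 40.35 pos [0.5322 0.3322 0.1653] psi 90.1 zrow [-0.002 -0.004 -1.   ] op 0.131 grip 15.0 F [-0.   0.2 -0.6] q [-0.14  0.99 -1.    1.62  0.93  1.08  0.16]
  turn [-0.2  0.1  0.1] shift cm [ 0.02  0.18 12.43]
```

Call:
step_arm(
  steps=[
    [0, 0.2, 4, 0, 0, 0, 1],
    [0, 0, 4, 0, 0, 0, 1],
    [0, 0, 1, 0, 0, 0, 1],
    [0, 0, 0, 0, 0, 0, 1],
    [0, 0, 0, 0, 0, 0, 1],
  ],
)

```text
clock: 40.98
tool_pos: [0.5343, 0.3362, 0.0793]
eef_rot: [-0.0, 1.0, 0.001, 0.003]
contact_force: [0.6, 0.4, 0.7]
opening: 0.133
finger_force: 15.0
```

```bash
python3 - <<'E'
from h import *
go(.532,.334,.041,90)
w=r.snapshot("wrist")
z=r.get_state()["tool_pos"][2]-.021+.013
cv2.imwrite("pics/w8.png",w["pixels"][:,:,::-1]); np.save("z.npy",z)
E
```

```text
t 40.98 pos [0.5343 0.3362 0.0793] psi 90.1 zrow [-0.007  0.002 -1.   ] op 0.133 grip 15.0 F [0.6 0.4 0.7] q [-0.17  1.1  -0.93  1.65  1.06  0.96  0.07]
  turn [0.1 0.4 0.1] shift cm [ 0.23 -0.22  3.83]
```

View pics/w8.png

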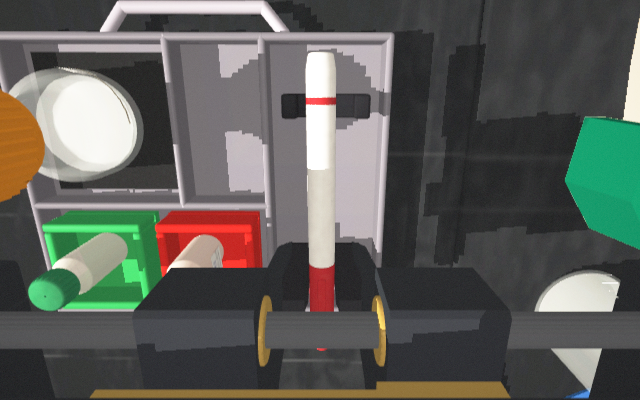

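The marker is above the near saddle at (325,105), with its white end at (320,52). I'll check the along-position from that end.

```bash
python3 - <<'E'
from h import *
w=r.snapshot("wrist");z=float(np.load("z.npy"))
print("white end",onz(w,320,53,z-.006).round(4),"cap junction",onz(w,321,267,z).round(4),"saddle",onz(w,325,105,.028).round(4))
E
```

```text
white end [0.4458 0.3353 0.0653] cap junction [0.5325 0.3358 0.0713] saddle [0.4662 0.3377 0.028 ]
```

Call:
step_arm(
  steps=[
    [0.2, -0.2, 2, 0, 0, 0, 1],
    [0, 0, 1, 0, 0, 0, 1],
    [0, 0, 0, 0, 0, 0, 1],
  ],
)

```text
clock: 41.45
tool_pos: [0.531, 0.3325, 0.0458]
eef_rot: [-0.001, 1.0, -0.001, 0.001]
contact_force: [0.0, -0.6, 0.5]
opening: 0.133
finger_force: 15.0
```

```bash
python3 - <<'E'
from h import *
go(.532,.334,.041,90)
E
```

```text
t 41.45 pos [0.531  0.3325 0.0458] psi 90.1 zrow [-0.003 -0.002 -1.   ] op 0.133 grip 15.0 F [ 0.  -0.6  0.5] q [-0.18  1.14 -0.9   1.66  1.1   0.92  0.04]
  turn [-0.1  0.2  0.1] shift cm [-0.1   0.15  0.48]
```

Call:
step_arm(
  steps=[
    [0, 0.1, 0.3, 0, 0, 0, 1],
    [0, 0, 0.2, 0, 0, 0, 1],
    [0, 0, 0, 0, 0, 0, 1],
  ],
)

```text
clock: 41.82
tool_pos: [0.5317, 0.3344, 0.0424]
eef_rot: [-0.001, 1.0, 0.0, 0.002]
contact_force: [-0.9, -0.0, -0.3]
opening: 0.134
finger_force: 15.0
```

```bash
python3 - <<'E'
from h import *
go(.532,.334,.041,90)
E
```

```text
t 41.83 pos [0.5317 0.3344 0.0424] psi 90.1 zrow [-0.005  0.    -1.   ] op 0.134 grip 15.0 F [-0.9 -0.  -0.3] q [-0.18  1.15 -0.89  1.66  1.11  0.92  0.04]
  turn [0.  0.3 0.1] shift cm [-0.03 -0.04  0.14]
```

Call:
step_arm(
  steps=[
    [0, 0, 0.1, 0, 0, 0, 1],
    [0, 0, 0, 0, 0, 0, 0.45],
    [0, 0, 0, 0, 0, 0, 0.45],
    [0, 0, 0, 0, 0, 0, 0.45],
    [0, 0, -3, 0, 0, 0, 0.45],
    [0, 0, -5, 0, 0, 0, 0.45],
    [0, 0, -6, 0, 0, 0, 0.45],
    [0, -5, -2, 0, 0, 0, 0.45],
  ],
)

```text
clock: 42.82
tool_pos: [0.5306, 0.29, 0.2062]
eef_rot: [-0.004, 1.0, 0.005, 0.005]
contact_force: [-0.4, -0.7, -0.2]
opening: 0.274
finger_force: 0.0
```

Call:
step_arm(
  steps=[
    [0, -6, 0, 0, 0, 0, 0.45],
    [0, -6, 0, 0, 0, 0, 0.45],
    [0, -6, 0, 0, 0, 0, 0.45],
    [0, -6, 0, 0, 0, 0, 0.45],
    [0, -4, 0, 0, 0, 0, 0.45],
    [0, 0, 0, 0, 0, 0, 0.45],
  ],
)

```text
clock: 43.58
tool_pos: [0.5312, 0.0, 0.2007]
eef_rot: [0.003, 1.0, -0.001, 0.002]
contact_force: [0.3, 1.3, -0.2]
opening: 0.274
finger_force: 0.0
```

```bash
python3 - <<'E'
from h import *
go(.532,.334,.041,90)
t=r.snapshot("top");s=r.snapshot("scene")
marker(t,.027)
for nm,c,rt,rs,z in[("obot","orange",(180,220,225,270),(245,135,275,165),.094),("bbot","blue",(390,200,425,235),(340,210,375,245),.09),("bmark","blue",(365,140,385,200),(380,215,420,240),.007)]:
    a=max(blobs(t,c,rt),key=lambda q:q[1][4]);b=max(blobs(s,c,rs),key=lambda q:q[1][4]);print(nm,a[0],b[0],two(t,a[0],s,b[0])[0].round(3))
for c in("red","green"):
  for q in blobs(s,c,(255,140,300,180),amin=8): print(c,q[:2],onz(s,*q[0],.057).round(3))
A=cv2.resize(t["pixels"][180:280,120:450,::-1],None,fx=2.4,fy=2.4);B=cv2.resize(s["pixels"][130:200,210:320,::-1],None,fx=4,fy=4)
C=np.zeros((A.shape[0]+B.shape[0],A.shape[1],3),np.uint8);C[:A.shape[0]]=A;C[A.shape[0]:,:B.shape[1]]=B;cv2.imwrite("pics/f.png",C)
E
```

```text
t 43.58 pos [0.5312 0.     0.2007] psi 89.7 zrow [-0.003 -0.003 -1.   ] op 0.274 grip 0.0 F [ 0.3  1.3 -0.2] q [ 0.51  0.86 -1.09  1.88  0.93  1.01  0.56]
  turn [-0.2  0.2 -0.3] shift cm [-0.08 33.4  15.97]
marker [1155.3 -483.7] [ 18.7 125.8] axis deg -89.7
marker [1020.9 -884.4] [ 11.4 105. ] axis deg -52.0
marker [ 678.4 -210.6] [ 10.4 115.3] axis deg 0.1
obot [198.9 240.6] [256.6 153. ] [0.477 0.212 0.09 ]Traceback (most recent call last):
  File "<stdin>", line 6, in <module>
ValueError: max() iterable argument is empty
```

```bash
python3 - <<'E'
from h import *
t=r.snapshot("top");s=r.snapshot("scene")
for nm,c,rs,z in[("bbot","blue",(330,200,385,250),.09),("bmark","blue",(375,210,425,245),.007),("red","red",(255,140,300,157),.057),("green","green",(262,150,300,164),.057)]:
  for q in blobs(s,c,rs,amin=8): print(nm,q[:2],onz(s,*q[0],z).round(3))
for p in blobs(t,"red",(140,190,175,270),amin=8): print("marker cap",p[:2],onz(t,*p[0],.028).round(3))
A=cv2.resize(t["pixels"][180:280,120:450,::-1],None,fx=2.4,fy=2.4);B=cv2.resize(s["pixels"][130:200,210:320,::-1],None,fx=4,fy=4)
C=np.zeros((A.shape[0]+B.shape[0],A.shape[1],3),np.uint8);C[:A.shape[0]]=A;C[A.shape[0]:,:B.shape[1]]=B;cv2.imwrite("pics/f.png",C)
E
```

```text
bbot (array([357.7, 227. ]), [347, 215, 23, 25, 467]) [ 0.536 -0.289  0.09 ]
bmark (array([406.6, 222.1]), [400, 219, 15, 8, 76]) [ 0.724 -0.212  0.007]
red (array([272.6, 154. ]), [265, 151, 15, 6, 52]) [0.542 0.266 0.057]
green (array([281.6, 159.5]), [280, 158, 5, 4, 17]) [0.552 0.207 0.057]
marker cap (array([159.8, 212.6]), [157, 204, 6, 18, 80]) [0.554 0.333 0.028]
marker cap (array([174. , 216.5]), [174, 211, 1, 12, 12]) [0.544 0.296 0.028]
```

View pics/f.png

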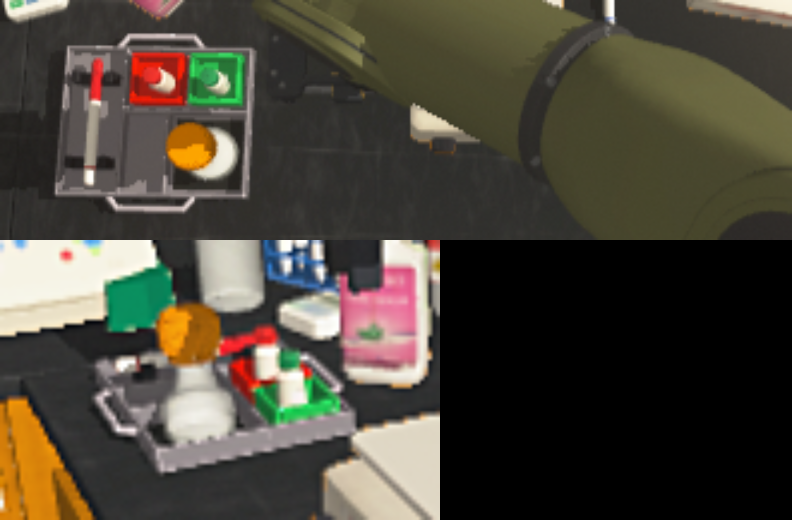

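Final view: the marker lies across both saddles (92,120), the vials are upright in their liners, the bottle is in its bay, and the blue bottle and blue marker read the same as at the start. Handing in.

```bash
python3 -c "
from plant import r
print(r.finish_job())"
```

```text
the job is handed in; nothing more can be done
None
```

The caddy is packed and handed in at about 44 s of the 99 s limit: both vials, the orange bottle and the red marker measured within about 2 mm of target in the last pictures. The blue bottle and blue marker read unmoved and the white vial looked untouched in my last view of it, but the hand-in returned no verdict.

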